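Pin the swung-out stage plate back onto its sub-base

TASK

The stage plate on the optical table has swung out of line about its first locating pin. Take the knurled locating pin from the post rack, put it through the open hole at the plate's free end, bring the plate back until you feel the pin drop into the bore hidden underneath, and push the pin fully home, then let go. Do not touch the little stage with the chip, and leave the other things on the table where they are.

Things in the scene. Friction and masses are not known exactly. Their poses are not given: they have to be found in the camera images.
- pin_grip (a point): loose locating pin, 130 g: middle of its knurled round grip, 22 mm diameter, 36 mm tall, with a flat shoulder below. Under it a 12 mm shank, 40 mm long, the last 6 mm tapering to a blunt nose 6 mm across: shoulder 18 mm, nose tip 58 mm below this point. z up along the pin. It stands in the rack, shoulder on the rack's top; lift it over 40 mm to clear. The only thing there with a thick knurled grip
- rack: aluminium post rack, a block 60 mm (x) by 160 mm (y), 45 mm tall, fixed; origin at the centre of its underside. Three holes in its top in a row along its y, 50 mm apart; the pin may stand in any of them, plain posts in the other two
- plate_hole (a point): centre of the open hole in the top face of the aluminium stage plate, near its free end, 44 mm above the table; a thin brass ring rims it. 13 mm across, straight through the 10 mm plate. z up, +y along the plate to the pivot 200 mm away, +x to the side it has swung out. The plate has swung out counter-clockwise from above: this hole is 9 to 26 mm along its arc, towards +x, from its right place
- plate_pivot (a point): the plate's pivot axis at its other end, at its top face, same axes as plate_hole; a first pin like the loose one is home there (grip 36 mm tall). The plate, 90 x 280 mm, 10 mm thick, turns with some friction on a fixed black sub-base (120 x 320 mm, top 34 mm above the table) and stays where it is left; 1 to 3 N sideways at the hole move it, from 3 degrees past the right place to 8 degrees out
- plate_end (a point): middle of the plate's free end, top edge, 40 mm past the hole. Hidden beneath the plate is a vertical bore in the sub-base, 13 mm across, through its 34 mm, 200 mm from the pivot; its place is not measured. Until hole and bore agree within about 1 mm, a pin through the hole stops on the sub-base after 10 mm (a few mm deeper when nearly in line); then it goes down until its shoulder is on the plate
- stage: small black two-axis stage with two micrometers and a chip on its chuck, fixed on the plate 66 mm from the pivot towards the open hole: 64 x 64 mm, micrometers reaching up to 83 mm to either side (x), 53 mm tall; origin at the centre of its underside, on the plate's top. Not to be touched
- post_short_center (a point): middle of a plain steel post, 12 mm diameter, 65 mm long, standing in the rack, its foot 2 mm above the table; bystander
- post_long_center (a point): middle of a plain steel post, 12 mm diameter, 90 mm long, standing in the rack, its foot 2 mm above the table; bystander
- dish_center (a point): centre, half-way up, of a steel dish of screws, 104 mm across and 28 mm tall, on the table beyond the work; bystander
- tape_center (a point): centre of a tape measure, 70 x 40 x 62 mm, on the table beyond the rack; bystander
Not all that is in view belongs to the job. What is shaped like the part that bears pin_grip but brown or red is not meant.

How it is judged:
By the outcome, as a careful person would: the job done as asked, in the order asked, and still so for the second after the job is handed in, with the robot touching nothing.
It also fails if it takes over 51 s, if anything falls off the work surface, if the arm or the gripper's body presses on something with over 40 N, if the wrist force passes 120 N, or if a joint passes its speed limit or range.

ROBOT

A 7-joint arm with a two-finger parallel gripper is mounted at the origin on the work surface. World frame = base frame: x ahead of the robot, y to its left, z up, the work surface at z = 0. Lengths are in m, angles in rad, forces in N, time in s.
With the tool pointing down it reaches from about 0.4 to 0.875 m from the base axis. Payload 19.3 kg.
Tool frame: the origin (TCP) lies between the finger pads; the fingertips stand 17 mm ahead of it and the grasp point (between the pads) lies 2 mm behind it (bot.finger_overhang is the distance from the TCP to the fingertips, in m); z points along the fingers, y is the line along which they close (so a half turn about z gives the same grasp; the last joint's range is limited). The gripper opens to 85 mm and grips with 20 to 120 N. Pads are 22 mm wide; open, the fingers measure 114 mm over their backs; the gripper's body (76 mm by 85 mm) begins 54 mm behind the grasp point. The pads swing forward as they close: fully open they stand 13 mm farther back than shut.
Start: joints at [1.21, 0.521, -0.036, 1.599, 0.021, 1.021, -0.113], TCP at [0.179, -0.599, 0.248] pointing down, gripper open.
Joint ranges: [-2.91, 2.91], [-0.3, 2.13], [-1.5, 1.42], [0.17, 2.43], [-1.26, 4.41], [0.16, 1.93], [-2.52, 2.52]. Speed limits (rad/s): [1.89, 1.89, 2.39, 2.39, 3.01, 3.01, 3.01].

INTERFACE

Orientations are given as [roll, pitch, yaw] about the fixed x, y, z axes, in that order (R = Rz(yaw) Ry(pitch) Rx(roll)).
In Python, from workcell import observe, grab_frame, bot gives the robot as it stands.
- The arm moves only by the shell command python3 -m crank 'ROWS' [FORCE]. ROWS is a JSON object of lists of equal length, an entry for each row: "linear": the shift along the world's x, y, z each as a share of 0.25 m, from -1 to 1, a list of three; "delta_rot": the turn, a rotation vector about the world's x, y, z each as a share of 30 degrees, from -1 to 1, a list of three; "fingers": the opening, from -1 (shut) to 1 (fully open). In form: {"linear": [[dx, dy, dz], ...], "delta_rot": [[rx, ry, rz], ...], "fingers": [fingers, ...]}. A call has 1 to 5 rows; each row is the pose to reach, as a shift and turn from the pose commanded when the call began; what a row does not reach only later rows make up. A row lasts 1/10 s, in which the tool goes at most 50 mm and 8.59 degrees, less where a joint would pass 70% of its speed; a pose out of reach is approached as far as the arm can. A call with a number of a shift or a turn outside -1 to 1 is refused whole. A call with a gripper value outside its range is refused whole. The fingers move at their own pace and stop on an object; FORCE is the grip in N (left out, the last holds). Time passes only in rows, so rows that repeat a pose let the fingers close. It gives the time, the measured TCP pose, the force, the opening and the grip force at its end, in the units of the state.
- observe(): the state, without advancing time (a new reading comes with each control period).
- grab_frame(name): name is "scene" or "side" or "wrist"; returns a dict with "image" (384x512x3 uint8, red, green, blue), "mtx" (3x3 intrinsics, pixels), "xyz" and "orientation" of the camera in the world. Camera axes: x right, y down, z forward; pixel columns grow to the right and rows downward; lengths in m; the calibration is good to about 2 mm. A picture is of the moment at which its call begins. There is no depth.
- bot.job_done(): hands the job in; it is judged then, once.
The state is a dict: "clock": time; "qpos": joint angles; "qd": joint speeds; "joint_efforts": joint torques, N m; "position": TCP position; "tool_rot": TCP orientation; "force": force on the tool from outside, world axes, zero at the start; "moment": the same for the moment, N m; "grip_width": finger opening in m; "finger_force": force on a finger pad.
Only numpy, scipy, OpenCV 4.12 (cv2) and the standard library are available. Lean on these libraries where they do the work, as an engineer would, in place of code of your own. Each camera call takes 0.05 s, during which the arm holds its last target. There are 200 camera calls.

## Working session

There is one attempt and no reset: what is moved stays moved. The work goes in short steps, Python scripts to look and compute and a shell command to move; the robot and the scene stay as the last step left them, time stands still between calls to the robot, and variables do not carry over. Pictures are saved under pics/ and viewed, at most 10 in all, crops included, and the job is handed in when it is done.

```bash
ls; mkdir -p pics
cat > h.py <<'E'
import numpy as np,cv2
from scipy.spatial.transform import Rotation as R
from workcell import observe,grab_frame,bot
def ray(f,u,v):
    d=np.linalg.inv(f["mtx"])@[u,v,1]
    o=np.array(f["orientation"])
    M=o if o.shape==(3,3) else R.from_euler('xyz',o).as_matrix()
    return np.array(f["xyz"]),M@d
def onz(f,u,v,z):
    p,d=ray(f,u,v); return p+d*(z-p[2])/d[2]
def proj(f,P):
    o=np.array(f["orientation"]); M=o if o.shape==(3,3) else R.from_euler('xyz',o).as_matrix()
    c=f["mtx"]@(M.T@(np.array(P)-f["xyz"])); return c[:2]/c[2]
def save(f,n): cv2.imwrite(f"pics/{n}.png",f["image"][:,:,::-1])
E
python3 - <<'E'
from h import *
import pickle
fs={n:grab_frame(n) for n in("scene","side")}
pickle.dump(fs,open("f0.pkl","wb"))
for n,f in fs.items(): print(n,f["xyz"],f["orientation"],f["mtx"])
a=np.vstack([f["image"] for f in fs.values()])
for n,f in fs.items(): cv2.imwrite(f"pics/{n}0.png",cv2.resize(f["image"][:,:,::-1],(800,600),interpolation=cv2.INTER_CUBIC))
print(observe())
E
```

```text
pics
scene [1.12008156 0.03799042 0.86579792] [-2.53298017 -0.01367565  1.81601256] [[414.25227774   0.         255.02637393]
 [  0.         414.25227774 185.69838553]
 [  0.           0.           1.        ]]
side [ 0.31274367 -0.91646239  0.577936  ] [-2.08147985 -0.00260137 -0.34344781] [[419.75909726   0.         258.16458312]
 [  0.         419.75909726 185.57402764]
 [  0.           0.           1.        ]]
{'clock': 0.1, 'qpos': array([ 1.20979406,  0.52195788, -0.03635809,  1.59992947,  0.02118747,
        1.02110886, -0.11278808]), 'qd': array([-0.00118849, -0.00032297,  0.00122864, -0.00213452,  0.00087341,
       -0.00045277, -0.0002186 ]), 'joint_efforts': array([ 2.84227783e-03, -9.28500223e+01,  1.98349446e+00, -3.70542920e+01,
        1.80180429e-02,  5.27953598e-03,  7.11900555e-06]), 'position': array([ 0.1791096 , -0.59849429,  0.24778848]), 'tool_rot': array([-3.14057427e+00,  4.52101237e-05,  2.90822875e-01]), 'force': array([ 0.44857111,  0.25024293, -0.149407  ]), 'moment': array([-0.03115301,  0.01957396, -0.03335949]), 'finger_force': 0.0, 'grip_width': 0.0851273257969794}
```

View pics/scene0.png

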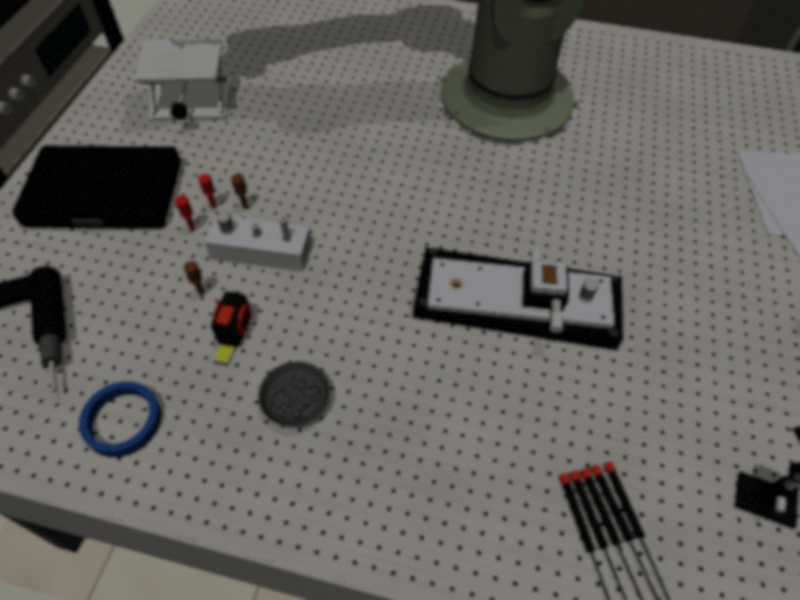

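View pics/side0.png

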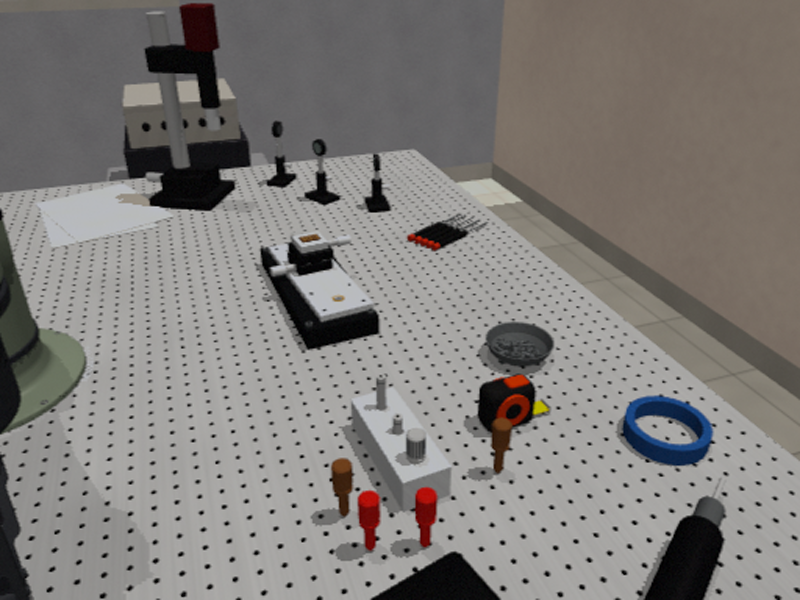

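The scene view shows the pin grip at about (226,223), the posts at (257,230) and (286,228), the brass ring at (456,283) and the pivot grip at (590,288). In the side view the pin is at about (416,444) and the ring at (338,298). All are in 800-px coordinates. The plate's ring end faces −y, and brown and red decoys stand around the rack.

Run:
```python
from h import *
import pickle
fs=pickle.load(open("f0.pkl","rb"))
k=.64
def tri(a,b):
    A=[];B=[]
    for n,(u,v) in(("scene",a),("side",b)):
        p,d=ray(fs[n],u*k,v*k); d/=np.linalg.norm(d); M=np.eye(3)-np.outer(d,d); A.append(M);B.append(M@p)
    return np.linalg.lstsq(np.vstack(A),np.hstack(B),rcond=None)[0]
print("pin",tri((226,223),(416,444)), onz(fs["side"],416*k,432*k,.081))
print("hole",tri((456,283),(338,298)),onz(fs["scene"],456*k,283*k,.044),onz(fs["side"],338*k,298*k,.044))
print("pivtop",onz(fs["scene"],590*k,283*k,.08))
print("short",tri((257,229),(397,418)),"long",tri((286,221),(381,379)))
for n,P in(("rack corners",[(352,401),(384,391),(449,466),(403,485)]),): print([onz(fs["side"],u*k,v*k,.045).round(3) for u,v in P])
print("subbase",[onz(fs["scene"],u*k,v*k,.034).round(3) for u,v in[(426,250),(622,277),(620,338),(415,313)]])
print("plate",[onz(fs["scene"],u*k,v*k,.044).round(3) for u,v in[(431,258),(429,308),(612,328),(614,276)]])
```

```text
pin [ 0.51661937 -0.39082983  0.06234689] [ 0.51653352 -0.39234805  0.081     ]
hole [ 0.52565854 -0.00678353  0.04287008] [ 0.52590136 -0.00649141  0.044     ] [ 0.52548653 -0.00939663  0.044     ]
pivtop [0.50119243 0.19011995 0.08      ]
short [ 0.5127287  -0.33877984  0.05933862] long [ 0.50701626 -0.28936821  0.08488845]
[array([ 0.475, -0.272,  0.045]), array([ 0.52 , -0.267,  0.045]), array([ 0.546, -0.42 ,  0.045]), array([ 0.488, -0.429,  0.045])]
subbase [array([ 0.466, -0.068,  0.034]), array([0.44 , 0.248, 0.034]), array([0.556, 0.251, 0.034]), array([ 0.59 , -0.057,  0.034])]
plate [array([ 0.488, -0.055,  0.044]), array([ 0.582, -0.037,  0.044]), array([0.548, 0.236, 0.044]), array([0.449, 0.233, 0.044])]
```

```bash
python3 -m crank '{"linear":[[0.68,0.42,0],[0.68,0.42,0],[0.68,0.42,0],[0.68,0.42,0],[0.68,0.42,0]],"delta_rot":[[0,0,1],[0,0,1],[0,0,1],[0,0,1],[0,0,1]],"fingers":[1,1,1,1,1]}' 40
python3 -m crank '{"linear":[[0.68,0.42,-0.2],[0.68,0.42,-0.2],[0.68,0.42,-0.2],[0.68,0.42,-0.2],[0.68,0.42,-0.2]],"delta_rot":[[0,0,1],[0,0,1],[0,0,1],[0,0,1],[0,0,1]],"fingers":[1,1,1,1,1]}'
python3 -m crank '{"linear":[[0,0,0],[0,0,0],[0,0,0],[0,0,0]],"delta_rot":[[0,0,0.62],[0,0,0.62],[0,0,0.62],[0,0,0.62]],"fingers":[1,1,1,1]}'
python3 - <<'E'
from h import *
f=grab_frame("wrist"); import pickle; pickle.dump(f,open("w1.pkl","wb"))
save(f,"w1"); print(f["xyz"],f["orientation"],observe()["position"],observe()["tool_rot"],proj(f,[.517,-.391,.081]))
E
```

```text
clock: 0.6
position: [0.3554, -0.4892, 0.2482]
tool_rot: [3.141, -0.003, 0.825]
force: [0.1, 0.1, 0.3]
grip_width: 0.0855
finger_force: 0.0
clock: 1.1
position: [0.5235, -0.3834, 0.1963]
tool_rot: [-3.141, -0.004, 1.347]
force: [-0.7, -0.2, 0.8]
grip_width: 0.0853
finger_force: 0.0
clock: 1.5
position: [0.5188, -0.3891, 0.198]
tool_rot: [-3.141, -0.0, 1.659]
force: [0.0, 0.1, 0.4]
grip_width: 0.0854
finger_force: 0.0
[ 0.51265891 -0.32184509  0.32295999] [2.87408841e+00 5.00421169e-04 8.89524369e-02] [ 0.51885545 -0.38901378  0.19812579] [-3.14139258e+00 -2.79155640e-04  1.65798926e+00] [250.65221824 193.17462298]
```

View pics/w1.png

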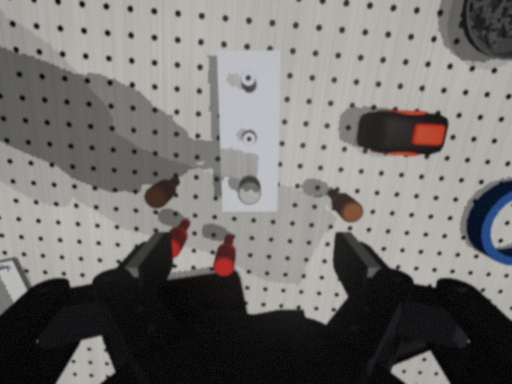

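Run:
```python
from h import *
import pickle
fs=pickle.load(open("f0.pkl","rb")); f=fs["side"]; w=pickle.load(open("w1.pkl","rb"))
for b,t in[((344,514),(342,462)),((498,471),(501,422)),((370,548),(369,495)),((426,545),(426,490))]:
    B=onz(f,b[0]*.64,b[1]*.64,0)
    z=min(np.arange(.03,.15,.001),key=lambda z:abs(proj(f,B+[0,0,z])[1]-t[1]*.64))
    print(B.round(3),z)
print("pin",onz(w,249,194,.081))
```

```text
[ 0.426 -0.407  0.   ] 0.07800000000000004
[ 0.619 -0.405  0.   ] 0.07600000000000004
[ 0.44 -0.46  0.  ] 0.07800000000000004
[ 0.497 -0.477  0.   ] 0.08100000000000004
pin [ 0.51553241 -0.3919363   0.081     ]
```

The wrist view shows the pin grip top at about (249,194), which matches the prediction. The brown decoys, at (160,193) and (348,207), are 9–10 cm to either side. I'll descend with the fingers half open.

```bash
python3 -m crank '{"linear":[[-0.012,-0.01,-0.2],[-0.012,-0.01,-0.36],[-0.012,-0.01,-0.46],[-0.012,-0.01,-0.52],[-0.012,-0.01,-0.52]],"delta_rot":[[0,0,0],[0,0,0],[0,0,0],[0,0,0],[0,0,0]],"fingers":[0,0,0,0,0]}'
python3 -m crank '{"linear":[[0,0,0],[0,0,0],[0,0,0],[0,0,0],[0,0,0]],"delta_rot":[[0,0,0],[0,0,0],[0,0,0],[0,0,0],[0,0,0]],"fingers":[-1,-1,-1,-1,-1]}' 60
python3 -m crank '{"linear":[[0,0,0],[0,0,0.08],[0,0,0.16],[0,0,0.28],[0,0,0.28]],"delta_rot":[[0,0,0],[0,0,0],[0,0,0],[0,0,0],[0,0,0]],"fingers":[-1,-1,-1,-1,-1]}'
```

```text
clock: 2.05
position: [0.5155, -0.3908, 0.0668]
tool_rot: [-3.14, -0.001, 1.661]
force: [0.3, 0.2, -0.1]
grip_width: 0.0429
finger_force: 0.0
clock: 2.55
position: [0.5168, -0.3917, 0.07]
tool_rot: [3.14, 0.002, 1.662]
force: [-1.5, 0.3, 9.6]
grip_width: 0.0206
finger_force: 58.6
clock: 3.05
position: [0.5179, -0.3924, 0.1429]
tool_rot: [3.137, 0.004, 1.662]
force: [-0.0, -0.3, -1.2]
grip_width: 0.0203
finger_force: 58.8
```

```bash
python3 -m crank '{"linear":[[0,0,0.2],[0,0,0.24],[0.016,0.2,0.24],[0.016,0.4,0.24],[0.016,0.6,0.24]],"delta_rot":[[0,0,0],[0,0,0],[0,0,0],[0,0,0],[0,0,0]],"fingers":[-1,-1,-1,-1,-1]}'
python3 -m crank '{"linear":[[0.016,0.2,0],[0.016,0.4,0],[0.016,0.6,0],[0.016,0.84,-0.1],[0.016,0.84,-0.1]],"delta_rot":[[0,0,0],[0,0,0],[0,0,0],[0,0,0],[0,0,0]],"fingers":[-1,-1,-1,-1,-1]}'
python3 -m crank '{"linear":[[0,0,0],[0,0,0],[0,0,0]],"delta_rot":[[0,0,0],[0,0,0],[0,0,0]],"fingers":[-1,-1,-1]}'
python3 - <<'E'
from h import *
import pickle
f=grab_frame("wrist"); g=grab_frame("side");s=grab_frame("scene"); pickle.dump((f,g,s),open("w2.pkl","wb"))
a=cv2.resize(f["image"][90:384,120:400],None,fx=1.4,fy=1.4); b=cv2.resize(g["image"][110:250,130:290],None,fx=2.2,fy=2.9)
h=min(a.shape[0],b.shape[0]); cv2.imwrite("pics/w2.png",np.hstack([a[:h],b[:h]])[:,:,::-1]); print(a.shape,b.shape)
print(observe()["position"],observe()["tool_rot"],proj(f,[.5257,-.008,.044]))
E
```

```text
clock: 3.55
position: [0.5199, -0.2399, 0.1985]
tool_rot: [3.141, 0.0, 1.662]
force: [1.5, 0.1, -1.2]
grip_width: 0.0202
finger_force: 59.1
clock: 4.05
position: [0.5237, -0.0263, 0.1727]
tool_rot: [3.141, -0.002, 1.668]
force: [-0.5, -1.8, -1.5]
grip_width: 0.02
finger_force: 59.1
clock: 4.35
position: [0.5244, -0.0328, 0.1736]
tool_rot: [3.141, 0.001, 1.661]
force: [-0.4, -0.2, -1.9]
grip_width: 0.0199
finger_force: 59.1
(412, 392, 3) (406, 352, 3)
[ 0.52431263 -0.03245481  0.17355241] [3.14111985e+00 2.93718629e-04 1.66092108e+00] [256.35398275 162.80121979]
```

View pics/w2.png

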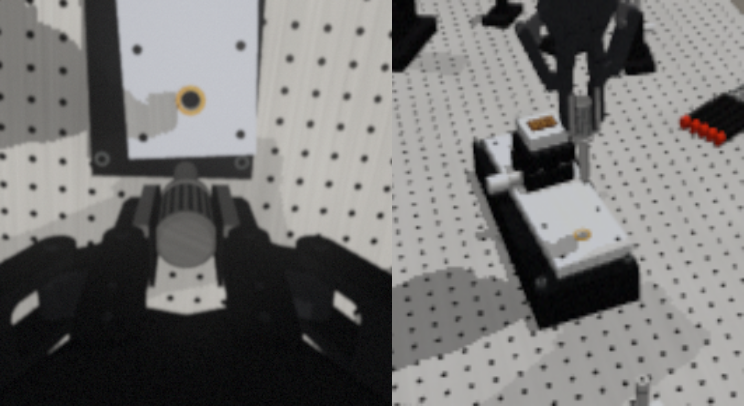

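The wrist view shows the brass ring at about (255.7,161.4) px and the pin's nose just short of it near (253,211). The pin hangs straight and clear of the plate.

Run:
```python
from h import *
import pickle
f,g,s=pickle.load(open("w2.pkl","rb"))
def ring(f,box):
    u0,v0,u1,v1=box; h=cv2.cvtColor(f["image"][v0:v1,u0:u1],cv2.COLOR_RGB2HSV)
    m=((h[...,0]>8)&(h[...,0]<30)&(h[...,1]>90)).astype(np.uint8)
    ys,xs=np.nonzero(m); (c,r)=cv2.minEnclosingCircle(np.c_[xs,ys].astype(np.float32)); return c[0]+u0,c[1]+v0,r,len(xs)
r=ring(f,(235,140,278,185)); print(r,onz(f,r[0],r[1],.044))
r=ring(g,(200,180,235,205)); print(r,onz(g,r[0],r[1],.044))
r=ring(s,(280,172,304,190)); print(r,onz(s,r[0],r[1],.044))
p=observe()["position"]
print("tcp",p,"griptop",onz(f,252.9,260,p[2]+.011),"nose pred",proj(f,p-[0,0,.065]), "nose",onz(f,253.2,208,p[2]-.065))
h=cv2.resize(f["image"][190:300,215:295],None,fx=6,fy=5.4,interpolation=cv2.INTER_CUBIC); cv2.imwrite("pics/w3.png",h[:,:,::-1])
```

```text
(255.5, 161.115385055542, 9.997880935668945, 149) [ 0.52473828 -0.00646335  0.044     ]
(216.0, 190.5, 3.0414812564849854, 9) [ 0.52500391 -0.00803661  0.044     ]
(291.5, 181.5, 2.549609661102295, 9) [ 0.52722985 -0.00707487  0.044     ]
tcp [ 0.52431263 -0.03245481  0.17355241] griptop [ 0.52421138 -0.03075049  0.18455241] nose pred [252.63271591 209.52486613] nose [ 0.5246239  -0.03122054  0.10855241]
```

View pics/w3.png

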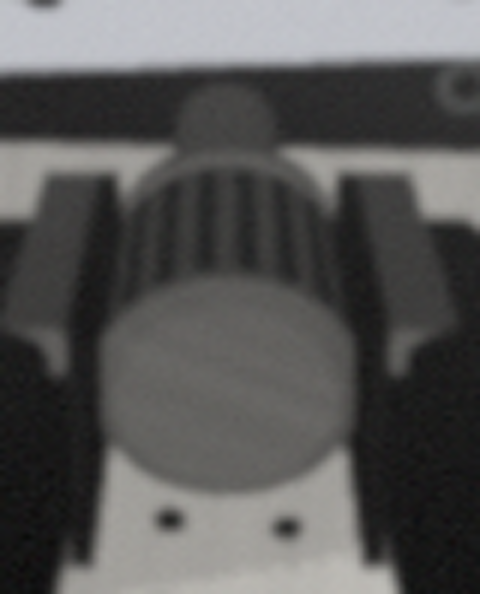

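```bash
python3 -m crank '{"linear":[[0.002,0.098,0],[0.002,0.098,-0.1],[0.002,0.098,-0.2],[0.002,0.098,-0.234],[0.002,0.098,-0.234]],"delta_rot":[[0,0,0],[0,0,0],[0,0,0],[0,0,0],[0,0,0]],"fingers":[-1,-1,-1,-1,-1]}'
python3 -m crank '{"linear":[[0,0,0],[0,0,0]],"delta_rot":[[0,0,0],[0,0,0]],"fingers":[-1,-1]}'
python3 - <<'E'
from h import *
import pickle
f=grab_frame("wrist"); p=observe()["position"]; pickle.dump(f,open("w4.pkl","wb"))
print(p,observe()["force"],"hole",proj(f,[.5249,-.0068,.044]),"nose",proj(f,p+[0,.0012,-.065]))
h=cv2.resize(f["image"][160:290,195:315],None,fx=4.5,fy=4.5,interpolation=cv2.INTER_CUBIC); cv2.imwrite("pics/w4.png",h[:,:,::-1])
E
```

```text
clock: 5.0
position: [0.5242, -0.0073, 0.1141]
tool_rot: [-3.14, -0.0, 1.662]
force: [0.4, 0.1, -0.3]
grip_width: 0.0206
finger_force: 59.1
clock: 5.2
position: [0.5253, -0.0071, 0.1158]
tool_rot: [3.14, 0.0, 1.662]
force: [0.3, -1.1, -1.0]
grip_width: 0.0202
finger_force: 59.1
[ 0.52518148 -0.00705897  0.11576769] [ 0.10187597  0.21995459 -2.04796594] hole [252.18894736 206.64976874] nose [252.68384629 208.43484352]
```

View pics/w4.png

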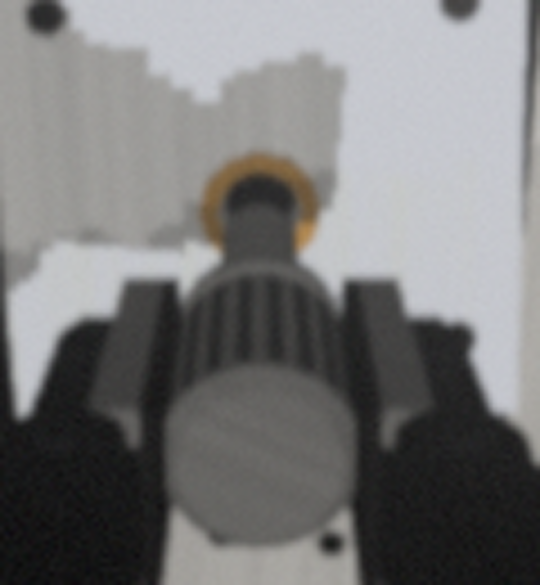

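The pin's nose sits directly over the ring, whose centre is at about (252.6,206) px. I'll lower it and watch the force.

```bash
python3 -m crank '{"linear":[[0,-0.003,-0.02],[0,-0.003,-0.03],[0,-0.003,-0.04],[0,-0.003,-0.05],[0,-0.003,-0.05]],"delta_rot":[[0,0,0],[0,0,0],[0,0,0],[0,0,0],[0,0,0]],"fingers":[-1,-1,-1,-1,-1]}'
python3 -m crank '{"linear":[[0,0,-0.006],[0,0,-0.012],[0,0,-0.012]],"delta_rot":[[0,0,0],[0,0,0],[0,0,0]],"fingers":[-1,-1,-1]}'
```

```text
clock: 5.75
position: [0.5247, -0.0074, 0.102]
tool_rot: [-3.141, -0.0, 1.663]
force: [0.7, 0.9, -2.3]
grip_width: 0.0204
finger_force: 59.0
clock: 6.05
position: [0.5247, -0.0075, 0.0992]
tool_rot: [-3.142, -0.0, 1.663]
force: [1.1, 0.8, -2.9]
grip_width: 0.0203
finger_force: 59.1
```

```bash
python3 -m crank '{"linear":[[0,0,-0.004],[0,0,-0.004],[0,0,-0.004]],"delta_rot":[[0,0,0],[0,0,0],[0,0,0]],"fingers":[-1,-1,-1]}'
python3 -m crank '{"linear":[[0,0,-0.004],[0,0,-0.004],[0,0,-0.004]],"delta_rot":[[0,0,0],[0,0,0],[0,0,0]],"fingers":[-1,-1,-1]}'
```

```text
clock: 6.35
position: [0.5249, -0.0076, 0.0987]
tool_rot: [3.141, 0.0, 1.663]
force: [-1.4, 1.5, 7.7]
grip_width: 0.0201
finger_force: 60.6
clock: 6.65
position: [0.5251, -0.0075, 0.0984]
tool_rot: [3.14, 0.0, 1.663]
force: [-4.0, 2.1, 22.3]
grip_width: 0.0205
finger_force: 62.2
```

```bash
python3 -m crank '{"linear":[[0,0,0.004],[-0.004,-0.0005,0.004],[-0.008,-0.001,0.004],[-0.012,-0.0015,0.004],[-0.012,-0.0015,0.004]],"delta_rot":[[0,0,0],[0,0,0],[0,0,0],[0,0,0],[0,0,0]],"fingers":[-1,-1,-1,-1,-1]}'
python3 -m crank '{"linear":[[-0.004,-0.0005,0],[-0.008,-0.001,0],[-0.008,-0.001,0]],"delta_rot":[[0,0,0],[0,0,0],[0,0,0]],"fingers":[-1,-1,-1]}'
```

```text
clock: 7.15
position: [0.5227, -0.0078, 0.0988]
tool_rot: [3.139, -0.0, 1.663]
force: [3.2, 2.8, 6.7]
grip_width: 0.0203
finger_force: 59.8
clock: 7.45
position: [0.5206, -0.008, 0.0988]
tool_rot: [3.139, -0.0, 1.663]
force: [3.4, 2.6, 5.4]
grip_width: 0.0204
finger_force: 59.8
```

```bash
for i in 1; do :; done; python3 -m crank '{"linear":[[-0.004,0,0],[-0.008,-0.0005,0],[-0.008,-0.0005,0]],"delta_rot":[[0,0,0],[0,0,0],[0,0,0]],"fingers":[-1,-1,-1]}'
python3 -m crank '{"linear":[[-0.004,-0.0004,0],[-0.008,-0.0008,0],[-0.008,-0.0008,0]],"delta_rot":[[0,0,0],[0,0,0],[0,0,0]],"fingers":[-1,-1,-1]}'
```

```text
clock: 7.75
position: [0.518, -0.0083, 0.0985]
tool_rot: [3.141, -0.0, 1.663]
force: [4.0, 2.2, 4.2]
grip_width: 0.0205
finger_force: 59.8
clock: 8.05
position: [0.5148, -0.0087, 0.0979]
tool_rot: [-3.14, 0.0, 1.663]
force: [-0.6, 2.3, -0.9]
grip_width: 0.0206
finger_force: 59.2
```

Contact force has vanished, so the nose has begun to enter the bore. I'll press down gently.

```bash
python3 -m crank '{"linear":[[0,0,-0.004],[0,0,-0.008],[0,0,-0.008]],"delta_rot":[[0,0,0],[0,0,0],[0,0,0]],"fingers":[-1,-1,-1]}'
python3 -m crank '{"linear":[[-0.004,-0.0004,0],[-0.004,-0.0004,0],[-0.004,-0.0004,0]],"delta_rot":[[0,0,0],[0,0,0],[0,0,0]],"fingers":[-1,-1,-1]}'
```

```text
clock: 8.35
position: [0.5153, -0.0087, 0.096]
tool_rot: [-3.141, -0.0, 1.663]
force: [-0.1, 3.1, -3.2]
grip_width: 0.0201
finger_force: 59.0
clock: 8.65
position: [0.5145, -0.0088, 0.0962]
tool_rot: [-3.141, 0.0, 1.663]
force: [1.5, 2.1, -4.2]
grip_width: 0.0199
finger_force: 59.0
```

```bash
python3 -m crank '{"linear":[[0,0,-0.004],[0,0,-0.008],[0,0,-0.008]],"delta_rot":[[0,0,0],[0,0,0],[0,0,0]],"fingers":[-1,-1,-1]}'
python3 -m crank '{"linear":[[0,0,-0.004],[0,0,-0.008],[0,0,-0.008]],"delta_rot":[[0,0,0],[0,0,0],[0,0,0]],"fingers":[-1,-1,-1]}'
```

```text
clock: 8.95
position: [0.5147, -0.0087, 0.0942]
tool_rot: [-3.142, -0.0, 1.663]
force: [-0.2, 1.8, -1.7]
grip_width: 0.0201
finger_force: 59.2
clock: 9.25
position: [0.5143, -0.0087, 0.0921]
tool_rot: [-3.141, -0.0, 1.663]
force: [-1.5, 3.5, -1.8]
grip_width: 0.0204
finger_force: 59.1
```

```bash
python3 -m crank '{"linear":[[-0.001,0.001,0],[-0.001,0.001,-0.008],[-0.001,0.001,-0.016],[-0.001,0.001,-0.016]],"delta_rot":[[0,0,0],[0,0,0],[0,0,0],[0,0,0]],"fingers":[-1,-1,-1,-1]}'
python3 -m crank '{"linear":[[0,0,-0.008],[0,0,-0.016],[0,0,-0.016]],"delta_rot":[[0,0,0],[0,0,0],[0,0,0]],"fingers":[-1,-1,-1]}'
```

```text
clock: 9.65
position: [0.5142, -0.0085, 0.0879]
tool_rot: [-3.141, -0.0, 1.663]
force: [-2.4, 2.7, -4.7]
grip_width: 0.0203
finger_force: 59.1
clock: 9.95
position: [0.5142, -0.0085, 0.084]
tool_rot: [-3.141, -0.0, 1.663]
force: [-3.0, 2.5, -5.8]
grip_width: 0.0203
finger_force: 59.2
```

```bash
python3 -m crank '{"linear":[[-0.001,0.0005,-0.012],[-0.001,0.0005,-0.024],[-0.001,0.0005,-0.036],[-0.001,0.0005,-0.044],[-0.001,0.0005,-0.044]],"delta_rot":[[0,0,0],[0,0,0],[0,0,0],[0,0,0],[0,0,0]],"fingers":[-1,-1,-1,-1,-1]}'
python3 -m crank '{"linear":[[0,0,-0.004],[0,0,-0.012],[0,0,-0.018],[0,0,-0.018]],"delta_rot":[[0,0,0],[0,0,0],[0,0,0],[0,0,0]],"fingers":[-1,-1,-1,-1]}'
```

```text
clock: 10.45
position: [0.514, -0.0083, 0.0729]
tool_rot: [-3.141, -0.0, 1.663]
force: [-2.6, 2.3, -4.8]
grip_width: 0.0204
finger_force: 59.0
clock: 10.85
position: [0.5141, -0.0083, 0.0689]
tool_rot: [-3.141, 0.0, 1.663]
force: [-6.4, 3.1, 3.8]
grip_width: 0.0203
finger_force: 60.2
```

```bash
python3 -m crank '{"linear":[[-0.001,0.001,-0.005],[-0.001,0.001,-0.005],[-0.001,0.001,-0.005]],"delta_rot":[[0,0,0],[0,0,0],[0,0,0]],"fingers":[-1,-1,-1]}'
```

```text
clock: 11.15
position: [0.5142, -0.0082, 0.0687]
tool_rot: [3.141, 0.001, 1.662]
force: [-10.6, 1.3, 29.7]
grip_width: 0.0203
finger_force: 62.9
```

The pin is seated: the shoulder stops it at TCP z 0.0687, within 0.3 mm of where I expected, with 30 N. I'll ease off, release and retreat.

```bash
python3 -m crank '{"linear":[[0.0,0,0.005],[0,0,0.005],[0,0,0.005],[0,0,0.005],[0,0,0.005]],"delta_rot":[[0,0,0],[0,0,0],[0,0,0],[0,0,0],[0,0,0]],"fingers":[-1,0.1,0.1,0.1,0.1]}' 20
python3 -m crank '{"linear":[[0,0,0.04],[0,0,0.16],[0,0,0.3],[0,-0.2,0.45],[0,-0.2,0.45]],"delta_rot":[[0,0,0],[0,0,0],[0,0,0],[0,0,0],[0,0,0]],"fingers":[0.1,0.1,0.1,0.1,0.1]}'
python3 - <<'E'
from h import *
f=grab_frame("wrist"); g=grab_frame("side")
a=cv2.resize(f["image"],(400,300)); b=cv2.resize(g["image"][130:330,120:387],(400,300))
cv2.imwrite("pics/end.png",np.hstack([a,b])[:,:,::-1])
E
```

```text
clock: 11.65
position: [0.5141, -0.0082, 0.0688]
tool_rot: [3.141, 0.0, 1.662]
force: [0.2, 0.2, 0.5]
grip_width: 0.0472
finger_force: 0.0
clock: 12.15
position: [0.5148, -0.0615, 0.1847]
tool_rot: [3.138, 0.002, 1.66]
force: [-0.0, -1.1, -0.2]
grip_width: 0.047
finger_force: 0.0
```

View pics/end.png

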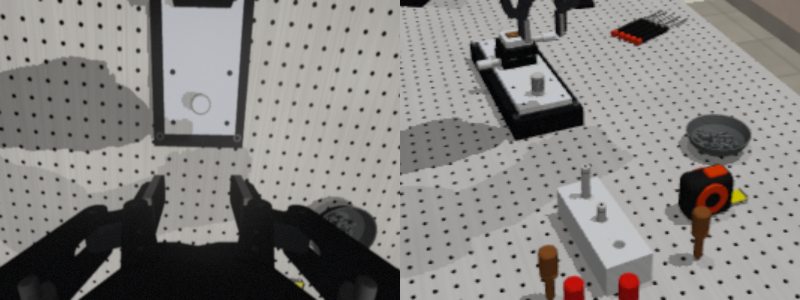

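The pin is home in the plate at (200,103) in the wrist view, and the plate is square with its sub-base. The posts, decoys, dish and tape are where they were, and the gripper is clear.

```bash
python3 -c "
from workcell import bot; print(bot.job_done())"
```

```text
the job is handed in; nothing more can be done
None
```

The locating pin is fully home through the realigned plate and released, the gripper is clear, and I handed the job in at about 12 s of robot time; `job_done()` gave no verdict.

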